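Reset the breaker under the push-latch cover

TASK

The breaker in the wider of the two grey boxes has tripped: press its cover right in at the free front edge and let go so that it pops open, push the round breaker button underneath fully in, then push the raised cover over forward and down from behind and press it right in again so that it stays latched shut. Use only touch, grasping nothing; leave the narrower box shut and the loose things round about where they are.

Things in the scene. Friction and masses are not known exactly. Their poses are not given: they have to be found in the camera images.
- wide_box: The WIDER of two grey breaker boxes screwed to the bench: 130 mm deep (its x), 135 wide (its y; 163 over the ears at its foot), walls 4, rim 50 above the bench. Origin: centre of its underside. Its x axis points from the front (the cover's free edge, towards the robot) to the back (hinge); turned by up to 0.35 rad.
- wide_box_cover (a joint): Angle of its top cover, rad; 0 = latched shut, level. Push-push latch and spring: pressed at the free edge (about 4 N) it sinks 6 mm to a firm stop at -0.055; let go from there it swings up by itself in 2 s to about 1.24 and stays there, sprung. Pushed down from its upper side (2 to 4 N) to the same stop and let go, it is latched again. A press short of -0.045 may not work the latch.
- wide_box_press (a point): Middle of the ribbed press area on the cover's upper face; moves with the cover; z axis = its outward normal. 110 mm from the hinge axis, 22 from the free edge, 60.5 above the bench when shut. The grey cover is 138 long, 143 wide, 3 thick, with a skirt reaching 9.5 below its underside; a latch plate hangs 15 below its underside, 115 from the hinge.
- wide_box_hinge (a point): Middle of the cover's hinge axis (fixed to the box), 57.5 mm above the bench, 62 behind the box's centre; the axis runs along the box's y. At angle a the cover's underside runs from here 132 mm: cos(a) towards the front, sin(a) up; its upper face is 3 farther out. Straight down on the raised edge it only jams: push its upper face forward, then down in an arc.
- wide_box_button (a joint): Travel of the wide box's round black breaker button, m: 0 to 0.0015 = popped out (tripped), 0.007 = pushed right in. Moves straight down, takes about 3 N and stays where it is left.
- wide_box_button_top (a point): Centre of the button's top: 88 mm in front of the hinge, on the box's middle line, in the compartment under the cover (122 x 127 inside). Top 48 above the bench when out, 41 when in; diameter 23; collar round it 32 across, 37 high; panel 34 high. A latch pin (top at 51, 8 long) stands 23 to 31 in front of the button's centre.
- slim_box: The NARROWER breaker box, the same but 90 mm wide (118 over its ears), cover 98 wide; it must stay shut. Origin and axes as for the wide box. Which box stands left and which right varies.
- slim_box_cover (a joint): Angle of the slim box's cover, rad, 0 = latched shut; works like the wide one.
- lug_nut_1: Bystander, loose: bright wheel nut, 24x24x28, standing (mm). Origin: centre of its underside.
- lug_nut_3: Bystander, loose: wheel nut, 24x24x24, standing (mm). Origin: centre of its underside.
- wheel_bolt: Bystander, loose: wheel bolt, 25x25x52, standing on its head (mm). Origin: centre of its underside.
- valve_stem_2: Bystander, loose: black rubber tyre valve, 20x20x50, standing on its foot (mm). Origin: centre of its underside.
- screwdriver_blue: Bystander, loose: small blue screwdriver, 21x145x19, lying (mm). Origin: centre of its underside.
- tyre_crayon: Bystander, loose: short yellow crayon, 16x85x14, lying (mm). Origin: centre of its underside.
- pliers: Bystander, loose: pliers with red handles, 53x178x12, lying (mm). Origin: centre of its underside.
- wrench_13: Bystander, loose: small spanner, 24x172x9, lying (mm). Origin: centre of its underside.

How it is judged:
By the outcome, as a careful person would: the job done as asked, in the order asked, and still so for the second after the job is handed in, with the robot touching nothing.
It also fails if it takes over 48 s, if anything falls off the work surface, if the arm or the gripper's body presses on something with over 40 N, if the wrist force passes 120 N, or if a joint passes its speed limit or range.

ROBOT

A 6-joint arm with a two-finger parallel gripper is mounted at the origin on a cart in front of the work surface, level with it; the furniture and walls round the work are solid. World frame = base frame: x ahead of the robot, y to its left, z up, the work surface at z = 0. Lengths are in m, angles in rad, forces in N, time in s.
With the tool pointing down it reaches from about 0.35 to 0.975 m from the base axis. Payload 4.9 kg.
Tool frame: the origin (TCP) lies midway between the tips of the shut fingers; the grasp point (between the pads) lies arm.hold_point_z behind it (arm.hold_point_z is the distance from the TCP to the grasp point, in m); z points along the fingers, y is the line along which they close (so a half turn about z gives the same grasp; the last joint's range is limited). The gripper opens to 85 mm and grips with 20 to 120 N. Pads are 22 mm wide; open, the fingers measure 114 mm over their backs; the gripper's body (76 mm by 85 mm) begins 54 mm behind the grasp point. The pads swing forward as they close: fully open they stand 13 mm farther back than shut.
Start: joints at [1.02, 0.053, 1.613, -0, 1.476, -0.119], TCP at [0.262, 0.568, 0.231] pointing down, gripper open.
Joint ranges: [-3.01, 3.01], [-1.01, 2.22], [0.06, 2.58], [-1.02, 4.17], [0.09, 2.62], [-3.14, 3.14]. Speed limits (rad/s): [2.57, 2.57, 3.14, 3.14, 3.14, 3.14].

INTERFACE

Orientations are given as a rotation vector (axis times angle).
In Python, from bench import arm gives the robot as it stands. The module is installed in compiled form; this text tells all that it offers.
- The arm moves only by the shell command python3 -m jog 'ROWS' [FORCE]. ROWS is JSON, a list of rows, each a list of 5 numbers: the opening, from -1 (shut) to 1 (fully open), so that 0 is half open, then the shift along the tool's x, y, z in units of 100 mm (1.0 is 100 mm), then the turn about the tool's z in units of 360 degrees (1.0 is 360 degrees). In form: [[jaw, tx, ty, tz, turn], ...]. A call has 1 to 10 rows; each row is the pose to reach, as a shift and turn from the pose commanded when the call began, along the tool's axes at that moment, turning the shorter way round; what a row does not reach only later rows make up. A row lasts 1/10 s, in which the tool goes at most 50 mm and 8.59 degrees, less where a joint would pass 70% of its speed; a pose out of reach is approached as far as the arm can. A call with a number of a shift or a turn outside -1 to 1 is refused whole. A call with a gripper value outside its range is refused whole. The fingers move at their own pace and stop on an object; FORCE is the grip in N (left out, the last holds). Time passes only in rows, so rows that repeat a pose let the fingers close. It gives the time, the measured TCP pose, the force, the opening and the grip force at its end, in the units of the state.
- arm.observe(): the state, without advancing time (a new reading comes with each control period).
- arm.get_image(name): name is "scene" or "top" or "wrist"; returns the picture (384x512x3 uint8, red, green, blue); there is no depth.
- arm.camera_model(name): a dict with "intrinsics" (3x3 intrinsics, pixels), "k1" (the pictures are not rectified: a ray, as slopes to the right and down, at radius r is drawn at 1 + k1 r^2 times it, then the intrinsics apply), "rvec" (rotation vector, rad) and "tvec" (3), from world to camera coordinates, as OpenCV has them. Camera axes: x right, y down, z forward; pixel columns grow to the right and rows downward; lengths in m; the calibration is good to about 2 mm. A picture is of the moment at which its call begins: read the wrist's pose just before it. camera_model takes no time and is no camera call; for the wrist camera it gives the pose at the moment of the call.
- arm.job_done(): hands the job in; it is judged then, once.
The state is a dict: "clock": time; "joints": joint angles; "joint_velocities": joint speeds; "joint_torque": joint torques, N m; "ee_pos": TCP position; "tcp_rot": TCP orientation; "force": force on the tool from outside, world axes, zero at the start; "moment": the same for the moment, N m; "gripper_width": finger opening in m; "grip_force": force on a finger pad.
Only numpy, scipy, OpenCV 4.12 (cv2) and the standard library are available. Lean on these libraries where they do the work, as an engineer would, in place of code of your own. Each camera call takes 0.05 s, during which the arm holds its last target. There are 200 camera calls.

## Working session

There is one attempt and no reset: what is moved stays moved. The work goes in short steps, Python scripts to look and compute and a shell command to move; the robot and the scene stay as the last step left them, time stands still between calls to the robot, and variables do not carry over. Pictures are saved under pics/ and viewed, at most 10 in all, crops included, and the job is handed in when it is done.

```bash
mkdir -p pics
cat > h.py <<'E'
import numpy as np, cv2
from bench import arm
def snap(n,f):
    im=arm.get_image(n); cv2.imwrite('pics/'+f,im[:,:,::-1]); return im
def cam(n):
    c=arm.camera_model(n); R=cv2.Rodrigues(np.array(c['rvec'],float))[0]; return np.array(c['intrinsics']),c['k1'],R,np.array(c['tvec'],float).ravel()
def px2w(n,u,v,z):
    K,k1,R,t=cam(n); d=np.array([(u-K[0,2])/K[0,0],(v-K[1,2])/K[1,1]]); s=d.copy()
    for _ in range(20): s=d/(1+k1*(s@s))
    r=R.T@np.array([s[0],s[1],1]); o=-R.T@t
    return o+r*(z-o[2])/r[2]
def w2px(n,p):
    K,k1,R,t=cam(n); c=R@np.array(p)+t; s=c[:2]/c[2]; s=s*(1+k1*(s@s)); return K[:2,:2]@s+K[:2,2]
def tool(p):
    "world point -> row units from current pose"
    s=arm.observe(); R=cv2.Rodrigues(np.array(s['tcp_rot'],float))[0]; return R.T@(np.array(p)-s['ee_pos'])*10
E
python3 - <<'E'
from h import *
a=snap('top','t0.png'); b=snap('scene','s0.png')
print(arm.observe()); print(arm.hold_point_z)
for n in('top','scene'):
    K,k,R,t=cam(n); print(n,K,k,-R.T@t)
E
```

```text
{'clock': 0.1, 'joints': array([ 1.01999267e+00,  5.33239680e-02,  1.61412118e+00, -1.88097792e-05,
        1.47600646e+00, -1.19005094e-01]), 'joint_velocities': array([ 0.00060091, -0.00216426, -0.00272089,  0.00179989, -0.00028955,
       -0.0004179 ]), 'joint_torque': array([ 8.21790927e-04, -3.94903457e+01, -3.71363318e+01,  3.13789349e-05,
        3.91094713e-03,  3.11118708e-05]), 'ee_pos': array([0.26128258, 0.56715803, 0.23018664]), 'tcp_rot': array([-6.72880453e-01, -3.06807775e+00,  2.76694891e-03]), 'force': array([ 0.43694225, -0.60812399,  0.13466505]), 'moment': array([-0.00962281,  0.02758823, -0.01626814]), 'grip_force': 0.0, 'gripper_width': 0.08557294534207273}
0.0187
top [[386.07662547   0.         252.97107173]
 [  0.         386.07662547 190.85897103]
 [  0.           0.           1.        ]] 0.005401859730198277 [ 4.56524395e-01 -1.03639770e-03  1.43964238e+00]
scene [[400.11727801   0.         263.26283667]
 [  0.         400.11727801 193.23553914]
 [  0.           0.           1.        ]] 0.01484293335199886 [-0.10575766 -1.0443648   0.6935407 ]
```

View pics/t0.png

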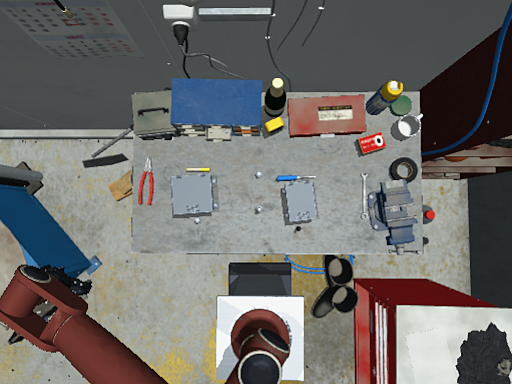

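View pics/s0.png

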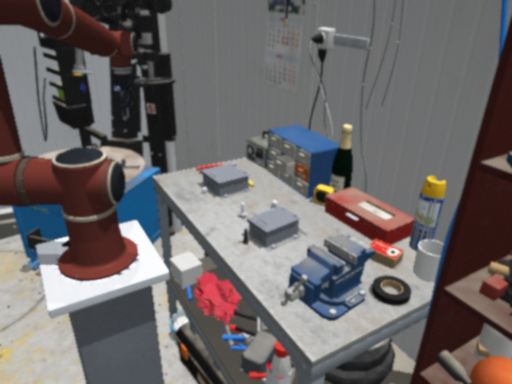

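The top view shows two boxes: left at about (193,195) looks wider, right at about (300,202). Robot base is at the bottom. I'll enlarge both.

Run:
```python
from h import *
im=cv2.imread('pics/t0.png')[150:240,140:340]
cv2.imwrite('pics/t0c.png',cv2.resize(im,None,fx=4,fy=4,interpolation=cv2.INTER_CUBIC))
```

```text
(no output)
```

View pics/t0c.png

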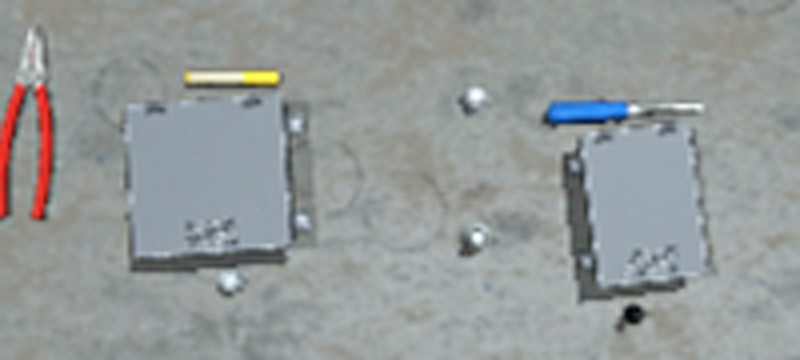

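The wide box is the left one: cover corners in the crop are about (126,103), (284,97), (290,247), (134,257), with the press ribs at (210,233). A nut stands just in front at (228,280) and the crayon lies behind at (232,78).

```bash
cat > fit.py <<'E'
from h import *
from scipy.optimize import least_squares
c=np.array([(126,103),(284,97),(290,247),(134,257),(210,233)],float); px=(c+.5)/4-.5+[140,150]
L=np.array([(-6,71.5),(-6,-71.5),(132,-71.5),(132,71.5),(110,0)])/1000 # forward of hinge, y
def W(q,f,y,z): # point f in front of hinge, y left
    x=np.array([np.cos(q[2]),np.sin(q[2])]); n=np.array([-x[1],x[0]]); p=np.array(q[:2])-f*x+y*n; return np.array([*p,z])
if __name__=='__main__':
    W5=np.array([px2w('top',*p,.0605) for p in px]); print(W5.round(4))
    r=least_squares(lambda q:np.concatenate([w2px('top',W(q,f,y,.0605))-p for (f,y),p in zip(L,px)]),[.55,.2,0]); q=r.x
    print('hinge x,y,yaw',q,'res px',r.fun.round(2))
    print('press',W(q,.11,0,.0605),'button',W(q,.088,0,.048))
    s=arm.observe(); R=cv2.Rodrigues(np.array(s['tcp_rot'],float))[0]; print(R.round(3))
    for n,u,v in(('nut',228,275),('crayonL',186,77),('crayonR',279,77)):print(n,px2w('top',u/4+140,v/4+150,.01))
E
python3 fit.py
```

```text
[[0.5895 0.3187 0.0605]
 [0.595  0.1763 0.0605]
 [0.4604 0.1698 0.0605]
 [0.4512 0.3096 0.0605]
 [0.4728 0.2416 0.0605]]
hinge x,y,yaw [0.58607518 0.24709419 0.05370314] res px [-0.03  0.36  0.08 -0.25  0.33  0.65 -0.51  0.22  0.13 -0.97]
press [0.47623377 0.24118968 0.0605    ] button [0.49820205 0.24237058 0.048     ]
[[-0.908  0.419 -0.001]
 [ 0.419  0.908 -0.002]
 [ 0.    -0.002 -1.   ]]
nut [0.43316559 0.23197261 0.01      ]
crayonL [0.61735515 0.27314817 0.01      ]
crayonR [0.61736768 0.18620127 0.01      ]
```

```bash
cat > go.py <<'E'
from fit import *
import sys
q=[0.58608,0.24709,0.0537]
s=arm.observe(); R=cv2.Rodrigues(np.array(s['tcp_rot'],float))[0]
x=np.array([np.cos(q[2]),np.sin(q[2])]); d=np.array(s['ee_pos'][:2])-q[:2]
print('clock %.1f'%s['clock'],'fwd %.4f y %.4f z %.4f'%(-d@x,d@[-x[1],x[0]],s['ee_pos'][2]),'F',s['force'].round(1),'turn needed to align(units of 360)',
  (((np.arctan2(R[1,0],R[0,0])-(q[2]+np.pi)+np.pi)%(2*np.pi))-np.pi)/(2*np.pi))
for a in sys.argv[1:]:
    f,y,z=map(float,a.split(',')); print(a,tool(W(q,f,y,z)).round(3))
E
python3 go.py .114,0,.1 .114,0,.075
python3 - <<'E'
from h import *
s=arm.observe();R=cv2.Rodrigues(np.array(s['tcp_rot'],float))[0]
K,k,Rc,t=cam('wrist'); print('cam in tool',R.T@(-Rc.T@t-s['ee_pos']), 'view', R.T@Rc.T[:,2])
print(px2w('top',220,142,0))
E
```

```text
clock 0.1 fwd 0.3071 y 0.3370 z 0.2302 F [ 0.4 -0.6  0.1] turn needed to align(units of 360) -0.07726924007754375
.114,0,.1 [-3.281 -2.077  1.305]
.114,0,.075 [-3.281 -2.077  1.555]
cam in tool [ 7.78000068e-02  2.92728181e-06 -1.42952713e-01] view [-3.05361148e-01 -5.80530571e-04  9.52236437e-01]
[0.72164291 0.14966676 0.        ]
```

```bash
python3 -m jog '[[-1,-0.4,-0.25,0,-0.02],[-1,-0.8,-0.5,0,-0.04],[-1,-1,-0.63,0,-0.06],[-1,-1,-0.63,0,-0.0773],[-1,-1,-0.63,0,-0.0773]]'; python3 go.py .114,0,.1
```

```text
clock: 0.6
ee_pos: [0.3263, 0.4677, 0.2308]
tcp_rot: [0.082, -3.14, 0.001]
force: [-0.3, -0.8, 0.5]
gripper_width: 0.0124
grip_force: 0.0
clock 0.6 fwd 0.2476 y 0.2343 z 0.2308 F [-0.3 -0.8  0.5] turn needed to align(units of 360) -0.00024386401374131602
.114,0,.1 [-1.34  -2.34   1.308]
```

```bash
python3 -m jog '[[-1,-0.2,-0.4,0.1,0],[-1,-0.4,-0.8,0.2,0],[-1,-0.6,-1,0.3,0],[-1,-0.6,-1,0.3,0]]'; python3 -m jog '[[-1,-0.25,-0.4,0.1,0],[-1,-0.5,-0.8,0.2,0],[-1,-0.7,-1,0.3,0],[-1,-0.74,-1,0.3,0],[-1,-0.74,-1,0.3,0]]';python3 go.py .114,0,.1 .114,0,.065
```

```text
clock: 1.0
ee_pos: [0.392, 0.3697, 0.1992]
tcp_rot: [0.076, -3.138, 0.004]
force: [-0.3, 0.1, 0.3]
gripper_width: 0.0002
grip_force: 0.0
clock: 1.5
ee_pos: [0.4706, 0.2767, 0.1712]
tcp_rot: [0.082, -3.14, -0.001]
force: [0.1, -0.9, 0.9]
gripper_width: 0.0004
grip_force: 0.0
clock 1.5 fwd 0.1137 y 0.0358 z 0.1712 F [ 0.1 -0.9  0.9] turn needed to align(units of 360) -0.000199530688478948
.114,0,.1 [ 0.002 -0.359  0.712]
.114,0,.065 [ 1.000e-03 -3.590e-01  1.062e+00]
```

```bash
python3 -m jog '[[-1,0,-0.3,0.2,0],[-1,0,-0.36,0.6,0],[-1,0,-0.36,0.9,0],[-1,0,-0.36,0.95,0],[-1,0,-0.36,0.95,0],[-1,0,-0.36,0.95,0]]'; python3 go.py .114,0,.065; python3 -c "
from h import *
snap('wrist','w1.png')"
```

```text
clock: 2.1
ee_pos: [0.4736, 0.2415, 0.0786]
tcp_rot: [-0.087, 3.137, 0.002]
force: [0.5, 1.3, 0.1]
gripper_width: 0.0001
grip_force: 0.0
clock 2.1 fwd 0.1126 y 0.0005 z 0.0786 F [0.5 1.3 0.1] turn needed to align(units of 360) 0.00022955627753143564
.114,0,.065 [ 0.014 -0.005  0.136]
```

View pics/w1.png

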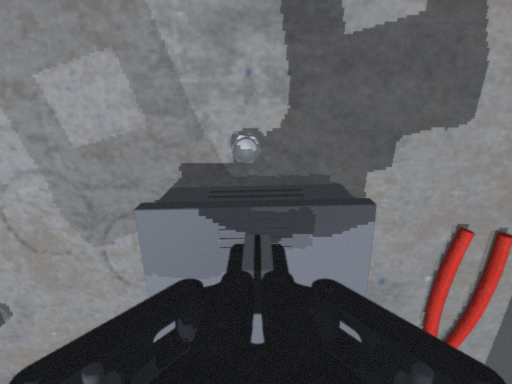

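The wrist view shows the fingertips at (258,245), centred on the ribbed area with the free edge at row 203 and the nut at (245,148) clear in front.

```bash
python3 -m jog '[[-1,0,0,0.1,0],[-1,0,0,0.16,0],[-1,0,0,0.18,0],[-1,0,0,0.2,0],[-1,0,0,0.22,0],[-1,0,0,0.24,0],[-1,0,0,0.24,0],[-1,0,0,0.24,0]]'; python3 go.py
```

```text
clock: 2.95
ee_pos: [0.473, 0.2404, 0.0543]
tcp_rot: [-0.085, 3.14, 0.0]
force: [-4.9, -1.0, 13.2]
gripper_width: 0.0001
grip_force: 6.6
clock 3.0 fwd 0.1132 y -0.0006 z 0.0543 F [-4.9 -1.  13.2] turn needed to align(units of 360) 3.5088331745823134e-05
```

```bash
python3 -m jog '[[-1,0,0,-0.4,0],[-1,0.2,0,-0.8,0],[-1,0.6,0,-1,0],[-1,0.8,0,-1,0],[-1,0.8,0,-1,0],[-1,0.8,0,-1,0],[-1,0.8,0,-1,0],[-1,0.8,0,-1,0],[-1,0.8,0,-1,0],[-1,0.8,0,-1,0]]';python3 -m jog '[[-1,0,0,0,0],[-1,0,0,0,0],[-1,0,0,0,0],[-1,0,0,0,0],[-1,0,0,0,0],[-1,0,0,0,0],[-1,0,0,0,0],[-1,0,0,0,0],[-1,0,0,0,0],[-1,0,0,0,0]]'; python3 go.py .096,0,.07; python3 -c "
from h import *
snap('wrist','w2.png')"
```

```text
clock: 3.95
ee_pos: [0.3929, 0.2357, 0.152]
tcp_rot: [0.084, -3.14, 0.001]
force: [0.9, -0.1, -0.1]
gripper_width: -0.0003
grip_force: 0.0
clock: 4.95
ee_pos: [0.3927, 0.2358, 0.1523]
tcp_rot: [-0.085, 3.14, -0.0]
force: [1.1, 0.9, -0.9]
gripper_width: 0.0003
grip_force: 0.0
clock 5.0 fwd 0.1937 y -0.0009 z 0.1523 F [ 1.1  0.9 -0.9] turn needed to align(units of 360) 2.9195682232022568e-05
.096,0,.07 [-0.977  0.009  0.823]
```

View pics/w2.png

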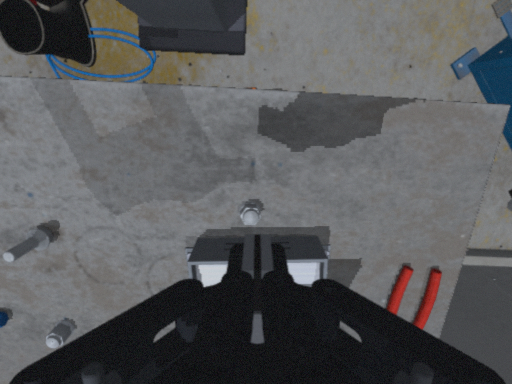

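The wrist view shows the box now open: the bright compartment at (210..305, 272) behind the front wall, nut at (250,215) undisturbed. Next, the button.

```bash
python3 -m jog '[[-1,-0.3,0.01,0.3,0],[-1,-0.5,0.01,0.65,0],[-1,-0.8,0.01,0.83,0],[-1,-0.98,0.01,0.87,0],[-1,-0.98,0.01,0.91,0],[-1,-0.98,0.01,0.91,0],[-1,-0.98,0.01,0.91,0]]'; python3 go.py .096,0,.041; python3 -c "
from h import *
im=snap('scene','s1.png'); cv2.imwrite('pics/s1c.png',cv2.resize(im[80:240,150:310,::-1],None,fx=3.5,fy=3.5,interpolation=cv2.INTER_CUBIC))"
```

```text
clock: 5.7
ee_pos: [0.4898, 0.2422, 0.0615]
tcp_rot: [0.085, -3.14, -0.0]
force: [0.1, 0.6, -0.8]
gripper_width: 0.0001
grip_force: 0.0
clock 5.7 fwd 0.0964 y 0.0002 z 0.0615 F [ 0.1  0.6 -0.8] turn needed to align(units of 360) 7.999607434083379e-05
.096,0,.041 [-0.004 -0.002  0.205]
```

View pics/s1c.png

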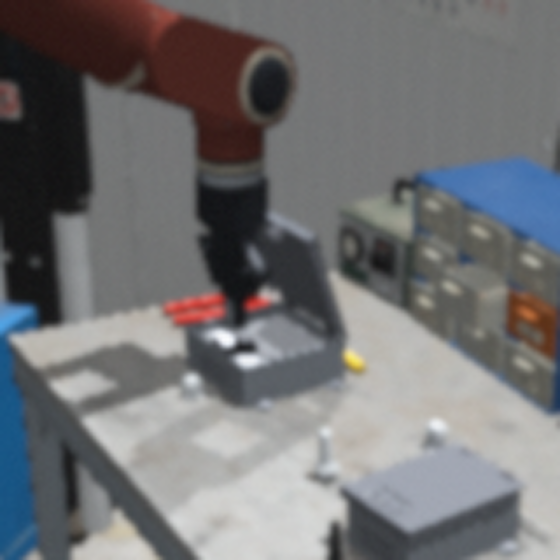

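The scene crop shows the cover raised behind the gripper (edge at about (290,225)) with no contact, and the fingers over the button; now press.

```bash
python3 -m jog '[[-1,0,0,0.1,0],[-1,0,0,0.14,0],[-1,0,0,0.17,0],[-1,0,0,0.19,0],[-1,0,0,0.2,0],[-1,0,0,0.2,0]]'; python3 -m jog '[[-1,0,0,0.01,0],[-1,0,0,0.02,0],[-1,0,0,0.03,0],[-1,0,0,0.03,0],[-1,0,0,0.03,0]]'; python3 go.py
```

```text
clock: 6.35
ee_pos: [0.4905, 0.2421, 0.0412]
tcp_rot: [-0.085, 3.14, -0.0]
force: [0.1, -0.4, -0.5]
gripper_width: -0.0001
grip_force: 0.0
clock: 6.85
ee_pos: [0.4908, 0.2422, 0.0408]
tcp_rot: [0.085, -3.14, 0.001]
force: [-7.0, -2.0, 15.8]
gripper_width: -0.0
grip_force: 7.6
clock 6.8 fwd 0.0954 y 0.0002 z 0.0408 F [-7.  -2.  15.8] turn needed to align(units of 360) 5.790500243062133e-05
```

```bash
python3 -m jog '[[-1,0,0,-0.2,0],[-1,0.3,0,-0.4,0],[-1,0.7,0,-0.7,0],[-1,0.9,0,-1,0],[-1,0.9,0,-1,0]]'; python3 -m jog '[[-1,0,0,-0.4,0],[-1,0,0,-0.8,0],[-1,0,0,-1,0],[-1,0,0,-1,0]]';  python3 go.py -0.02,0,.24; python3 -c "
from h import *
im=snap('wrist','w3.png')"
```

```text
clock: 7.35
ee_pos: [0.4015, 0.2383, 0.1429]
tcp_rot: [-0.086, 3.132, 0.005]
force: [0.8, 0.3, 0.5]
gripper_width: -0.0001
grip_force: 0.0
clock: 7.75
ee_pos: [0.4029, 0.2379, 0.242]
tcp_rot: [-0.084, 3.134, 0.004]
force: [0.4, 0.7, 0.6]
gripper_width: -0.0003
grip_force: 0.0
clock 7.8 fwd 0.1834 y 0.0007 z 0.2420 F [0.4 0.7 0.6] turn needed to align(units of 360) -1.4078301240786403e-05
-0.02,0,.24 [-2.034 -0.006  0.034]
```

View pics/w3.png

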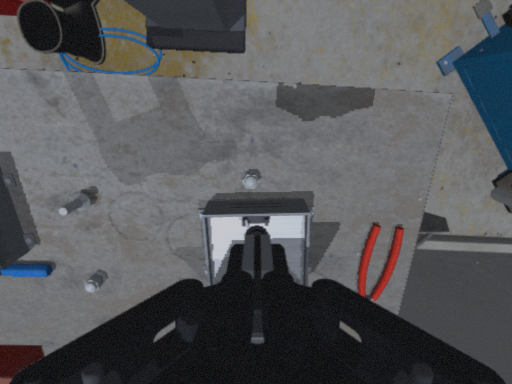

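The wrist view shows the open compartment with the latch pin at (256,219) and the round button at (257,232), partly behind the fingers; nothing was displaced. Now I'll go over and behind the cover.

```bash
python3 -m jog '[[-1,-0.3,0,-0.1,0],[-1,-0.7,0,-0.1,0],[-1,-1,0,-0.1,0],[-1,-1,0,-0.1,0]]'; python3 -m jog '[[-1,-0.4,0,0,0],[-1,-0.8,0,0,0],[-1,-1,0,0,0],[-1,-1,0,0,0],[-1,-1,0,0,0]]';  python3 go.py -0.015,0,.165 .01,0,.165
```

```text
clock: 8.2
ee_pos: [0.502, 0.2418, 0.2445]
tcp_rot: [0.082, -3.136, 0.003]
force: [-0.1, -0.5, -0.9]
gripper_width: -0.0
grip_force: 0.0
clock: 8.7
ee_pos: [0.599, 0.2478, 0.246]
tcp_rot: [0.084, -3.137, 0.001]
force: [-0.7, 0.8, 0.0]
gripper_width: 0.0
grip_force: 0.0
clock 8.7 fwd -0.0130 y 0.0000 z 0.2460 F [-0.7  0.8  0. ] turn needed to align(units of 360) 2.321096955568364e-05
-0.015,0,.165 [-0.024  0.001  0.81 ]
.01,0,.165 [0.226 0.001 0.811]
```

```bash
python3 -m jog '[[-1,0,0,0.4,0],[-1,0,0,0.7,0],[-1,0,0,0.79,0],[-1,0,0,0.79,0],[-1,0,0,0.79,0]]';  python3 -m jog '[[-1,0.15,0,0,0],[-1,0.28,0,0,0],[-1,0.36,0,0,0],[-1,0.42,0,0.02,0],[-1,0.5,0,0.06,0],[-1,0.57,0,0.09,0],[-1,0.61,0,0.11,0],[-1,0.61,0,0.11,0]]'; python3 go.py .067,0,.142 .082,0,.125 .094,0,.105 .101,0,.083 .104,0,.066
```

```text
clock: 9.2
ee_pos: [0.6005, 0.2483, 0.171]
tcp_rot: [-0.085, 3.138, 0.001]
force: [0.0, 0.9, 0.0]
gripper_width: -0.0002
grip_force: 0.0
clock: 10.0
ee_pos: [0.5385, 0.2446, 0.1575]
tcp_rot: [0.085, -3.139, 0.0]
force: [-0.4, -0.7, 0.5]
gripper_width: -0.0
grip_force: 0.2
clock 10.0 fwd 0.0477 y 0.0001 z 0.1575 F [-0.4 -0.7  0.5] turn needed to align(units of 360) 6.062921287640033e-05
.067,0,.142 [ 0.193 -0.001  0.156]
.082,0,.125 [ 0.343 -0.001  0.326]
.094,0,.105 [ 0.463 -0.001  0.526]
.101,0,.083 [ 0.532 -0.001  0.746]
.104,0,.066 [ 0.562 -0.001  0.916]
```

```bash
python3 -m jog '[[-1,0.1,0,0.07,0],[-1,0.19,0,0.155,0],[-1,0.27,0,0.24,0],[-1,0.34,0,0.325,0],[-1,0.38,0,0.38,0],[-1,0.38,0,0.38,0]]'; python3 go.py .082,0,.125 .094,0,.105 .101,0,.083 .104,0,.066; python3 -c "
from h import *
im=snap('scene','s2.png'); cv2.imwrite('pics/s2c.png',cv2.resize(im[100:220,170:290,::-1],None,fx=4,fy=4,interpolation=cv2.INTER_CUBIC))"
```

```text
clock: 10.6
ee_pos: [0.4999, 0.2424, 0.1185]
tcp_rot: [0.085, -3.138, 0.001]
force: [0.6, 0.5, 1.1]
gripper_width: -0.0002
grip_force: 0.7
clock 10.6 fwd 0.0863 y -0.0001 z 0.1185 F [0.6 0.5 1.1] turn needed to align(units of 360) 7.290655629549819e-05
.082,0,.125 [-0.043  0.001 -0.065]
.094,0,.105 [0.077 0.001 0.135]
.101,0,.083 [0.146 0.001 0.356]
.104,0,.066 [0.176 0.001 0.526]
```

View pics/s2c.png

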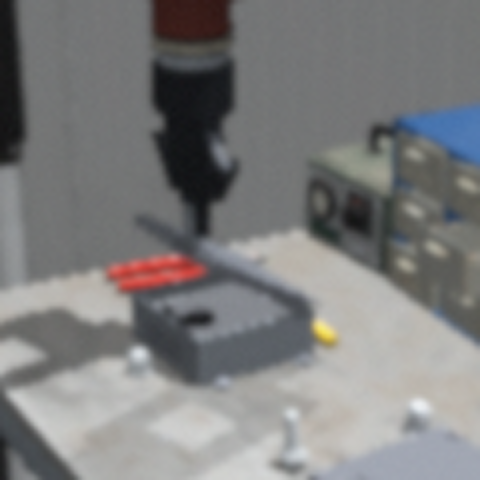

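The scene crop shows the cover half lowered under the fingers at about (200,240), moving as planned. I'll continue the arc and press.

```bash
python3 -m jog '[[-1,0.08,0,0.13,0],[-1,0.12,0,0.24,0],[-1,0.15,0,0.35,0],[-1,0.17,0,0.45,0],[-1,0.18,0,0.53,0],[-1,0.18,0,0.57,0],[-1,0.18,0,0.6,0],[-1,0.18,0,0.62,0],[-1,0.18,0,0.64,0],[-1,0.18,0,0.65,0]]'; python3 go.py; python3 -m jog '[[-1,0,0,0.01,0],[-1,0,0,0.015,0],[-1,0,0,0.015,0],[-1,0,0,0.015,0]]'; python3 go.py
```

```text
clock: 11.65
ee_pos: [0.483, 0.2417, 0.055]
tcp_rot: [0.085, -3.139, 0.0]
force: [-2.8, -0.9, 7.8]
gripper_width: 0.0003
grip_force: 3.8
clock 11.7 fwd 0.1032 y 0.0001 z 0.0550 F [-2.8 -0.9  7.8] turn needed to align(units of 360) 2.6436545872292042e-05
clock: 12.05
ee_pos: [0.4831, 0.2417, 0.055]
tcp_rot: [0.085, -3.139, 0.001]
force: [-6.6, -2.6, 12.1]
gripper_width: 0.0002
grip_force: 5.7
clock 12.1 fwd 0.1032 y 0.0002 z 0.0550 F [-6.6 -2.6 12.1] turn needed to align(units of 360) 5.682802897128072e-05
```

```bash
python3 -m jog '[[-1,0,0,-0.2,0],[-1,0,0,-0.6,0],[-1,0,0,-1,0],[-1,0,0,-1,0]]'; python3 -m jog '[[-1,0.4,0,-0.4,0],[-1,0.8,0,-0.8,0],[-1,1,0,-1,0],[-1,1,0,-1,0],[-1,1,0,-1,0],[-1,1,0,-1,0],[-1,1,0,-1,0],[-1,1,0,-1,0],[-1,1,0,-1,0],[-1,1,0,-1,0]]';python3 -m jog '[[-1,0,0,0,0],[-1,0,0,0,0],[-1,0,0,0,0],[-1,0,0,0,0],[-1,0,0,0,0],[-1,0,0,0,0],[-1,0,0,0,0],[-1,0,0,0,0]]'; python3 -c "
from h import *
im=snap('scene','s3.png'); t=snap('top','t3.png')
a=cv2.resize(im[100:250,170:320,::-1],(540,540),interpolation=cv2.INTER_CUBIC)
b=cv2.resize(t[140:240,130:340,::-1],(540,257)); cv2.imwrite('pics/s3c.png',cv2.resize(np.vstack([a,b]),None,fx=.75,fy=.75))"
```

```text
clock: 12.45
ee_pos: [0.4875, 0.2431, 0.1607]
tcp_rot: [-0.084, 3.128, 0.006]
force: [1.1, 0.7, 0.1]
gripper_width: -0.0001
grip_force: 0.0
clock: 13.45
ee_pos: [0.3837, 0.2362, 0.2533]
tcp_rot: [0.084, -3.14, 0.001]
force: [-0.3, -0.5, 0.4]
gripper_width: -0.0002
grip_force: 0.0
clock: 14.25
ee_pos: [0.3836, 0.2363, 0.2538]
tcp_rot: [-0.085, 3.14, 0.0]
force: [-0.4, 0.2, 0.6]
gripper_width: 0.0003
grip_force: 0.0
```

View pics/s3c.png

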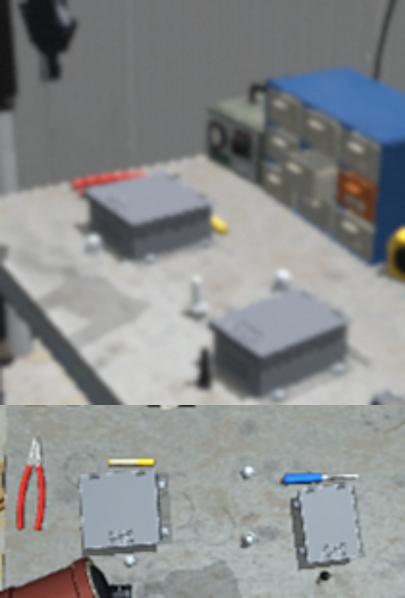

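Both covers are level and shut 2 s after release: wide at (150,200) in the scene crop, slim at (280,325). All the loose items are in place.

```bash
python3 -c "
from bench import arm
print(arm.job_done())"
```

```text
the job is handed in; nothing more can be done
None
```

The job is handed in at about 14 s on the robot clock: the wide box's cover was popped open, its button pushed to its stop (fingertip at 40.8 mm, 16 N; I didn't get a clear picture of it), and the cover pressed shut and seen level 2 s after release, with the narrow box shut and the loose items in place.

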